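# Shake cleaned orifice fittings out over the drying tray

### The arm

A 7-joint arm with a two-finger parallel gripper is mounted at the origin on the work surface. World frame = base frame: x ahead of the robot, y to its left, z up, the work surface at z = 0. Lengths are in m, angles in rad, forces in N, time in s.
With the tool pointing down it reaches from about 0.4 to 0.9 m from the base axis. Payload 5.5 kg.
Tool frame: the origin (TCP) lies at the very end of the fingers, on their centre line; the grasp point (between the pads) lies env.tcp_to_grasp behind it (env.tcp_to_grasp is the distance from the TCP to the grasp point, in m); z points along the fingers, y is the line along which they close (so a half turn about z gives the same grasp; the last joint's range is limited). The gripper opens to 85 mm and grips with 20 to 120 N. Pads are 22 mm wide; open, the fingers measure 114 mm over their backs; the gripper's body (76 mm by 85 mm) begins 54 mm behind the grasp point. The pads swing forward as they close: fully open they stand 13 mm farther back than shut.
Start: joints at [-1.004, 0.501, -0.427, 1.55, 0.221, 1.138, -0.21], TCP at [0.194, 0.62, 0.231] pointing down, gripper open.
Joint ranges: [-2.88, 2.88], [-0.31, 2.03], [-1.54, 1.56], [0.2, 2.42], [-1.41, 4.55], [0.19, 2.02], [-2.57, 2.57]. Speed limits (rad/s): [2.57, 2.57, 3.14, 3.14, 3.14, 3.14, 3.14].

### API

Orientations are given as a unit quaternion [w, x, y, z].
In Python, from bench import env gives the robot as it stands.
- The arm moves only by the tool jog_arm, never from a script. Its arguments are lists of equal length, an entry for each row: "grip": the opening, from 0 (shut) to 1 (fully open); "slide": the shift along the tool's x, y, z in mm, a list of three; "roll": the turn about the tool's z in degrees. A call has 1 to 20 rows; each row is the pose to reach, as a shift and turn from the pose commanded when the call began, along the tool's axes at that moment; what a row does not reach only later rows make up. A row lasts 1/12 s, in which the tool goes at most 41.7 mm and 7.16 degrees, less where a joint would pass 70% of its speed; a pose out of reach is approached as far as the arm can. A call with a gripper value outside its range is refused whole. The fingers move at their own pace and stop on an object; the grip force is fixed at half the most. Time passes only in rows, so rows that repeat a pose let the fingers close. It gives the time, the measured TCP pose, the force, the opening and the grip force at its end, in the units of the state.
- env.observe(): the state, without advancing time (a new reading comes with each control period).
- env.camera(name): name is "side" or "top"; returns a dict with "pixels" (420x560x3 uint8, red, green, blue), "fx", "fy", "cx", "cy" (pixels), "extrinsics" (4x4, takes a point from camera to world coordinates). Camera axes: x right, y down, z forward; pixel columns grow to the right and rows downward; lengths in m; the calibration is good to about 2 mm. A picture is of the moment at which its call begins. There is no depth.
- env.sign_off(): hands the job in; it is judged then, once.
The state is a dict: "t": time; "qpos": joint angles; "qd": joint speeds; "effort": joint torques, N m; "eef_pos": TCP position; "tcp_rot": TCP orientation; "wrist_force": force on the tool from outside, world axes, zero at the start; "torque": the same for the moment, N m; "opening": opening from 0.0 (shut) to 1.0 (fully open); "grip_force": force on a finger pad.
Only numpy, scipy, OpenCV 4.12 (cv2) and the standard library are available. Lean on these libraries where they do the work, as an engineer would, in place of code of your own. Each camera call takes 0.05 s, during which the arm holds its last target. There are 200 camera calls.

### The job

Pick up the trough-shaped metal shaker by its wooden handle and shake the six hexagonal bronze fittings out of its open end evenly over the steel drying tray, so that every one of the tray's four bays gets at least one and no fitting lies on top of another or on a rib; the fittings are freshly cleaned, so keep the fingers off them. Then stand the empty shaker back level on the middle of its cork board, in the gap between the two small bottles and lined up with the gap as before. Leave the bottles and the black cover where they stand.

Things in the scene. Friction and masses are not known exactly. Their poses are not given: they have to be found in the camera images.
- shaker: Loose open-topped aluminium trough on the cork board, 144 mm long (x), 30 mm wide (y), 0.25 kg; origin at the centre of its underside. Floor 3 mm thick, side walls 4 mm thick with tops at z = 25 mm. The -x end is open (the spout), the +x end closed. A handle stands over its middle. The six fittings lie in single file in its 22 mm wide channel, the foremost 25 mm short of the spout.
- shaker_handle (a point): Centre of the grip on the shaker's upright dark wooden handle fin, 52 mm long (x), 12 mm thick (y), from z = 44 to 88 mm in the shaker's frame; this point is at x = y = 0, z = 68 mm. Gripped across y from above.
- shaker_spout (a point): Middle of the floor edge at the shaker's open end: x = -72 mm, y = 0, z = 3 mm in the shaker's frame.
- fitting0: Plain bronze hexagonal fitting with a dark bore, 15 mm across flats, 17.3 mm across corners, 12 mm tall, about 16 g; origin at its centre, z along its bore. All six are alike; they start flat on the channel floor of the shaker (this one nearest the spout).
- fitting1: Plain bronze hexagonal fitting with a dark bore, 15 mm across flats, 17.3 mm across corners, 12 mm tall, about 16 g; origin at its centre, z along its bore. All six are alike; they start flat on the channel floor of the shaker.
- fitting2: Plain bronze hexagonal fitting with a dark bore, 15 mm across flats, 17.3 mm across corners, 12 mm tall, about 16 g; origin at its centre, z along its bore. All six are alike; they start flat on the channel floor of the shaker.
- fitting3: Plain bronze hexagonal fitting with a dark bore, 15 mm across flats, 17.3 mm across corners, 12 mm tall, about 16 g; origin at its centre, z along its bore. All six are alike; they start flat on the channel floor of the shaker.
- fitting4: Plain bronze hexagonal fitting with a dark bore, 15 mm across flats, 17.3 mm across corners, 12 mm tall, about 16 g; origin at its centre, z along its bore. All six are alike; they start flat on the channel floor of the shaker.
- fitting5: Plain bronze hexagonal fitting with a dark bore, 15 mm across flats, 17.3 mm across corners, 12 mm tall, about 16 g; origin at its centre, z along its bore. All six are alike; they start flat on the channel floor of the shaker (this one at the closed end).
- tray: Fixed open steel drying tray 170 mm (x) by 200 mm (y), origin at the centre of its underside. Floor top at z = 4 mm, outer walls 4 mm thick and 22 mm high; two 3 mm thick ribs, 18 mm high, along its x = 0 and y = 0 lines part it into four equal bays, whose centres lie at x = +-41 mm, y = +-48 mm.
- board: Fixed cork board 190 mm (x) by 210 mm (y), 8 mm thick (top at z = 8 mm), origin at the centre of its underside. The shaker's place is along its x axis, at the centre; the small bottles stand either side, about 75 mm off in y.
- bottle_a: Small loose grey bottle with black cap, 48 mm diameter, 100 mm high, standing on the board on its +y side; origin at the centre of its underside. To be left alone.
- bottle_b: The same, on the board's -y side. To be left alone.
- tall_bottle: Tall loose white bottle with black cap, 56 mm diameter, 230 mm high, standing on the bench between tray and board; origin at the centre of its underside. To be left alone.
- cover: Loose black bakelite cover, a domed disc of 58 mm diameter and 20 mm height lying on the bench between tray and board; origin at the centre of its underside. To be left alone.

How it is judged:
On the way, in this order (a step that is already met when the one before it is completed fails the run):
1. the shaker is lifted clear of its board with all six fittings in it (z of shaker in the frame of board above 0.05 m and distance between each of fitting0, fitting1, fitting2, fitting3, fitting4, fitting5 and shaker below 0.08 m), for 0.1 s.
2. all six fittings lie in the tray, at least one in each bay and none on another, with the shaker still off the board (z of shaker in the frame of board above 0.05 m and x of fitting0 in the frame of tray between -0.081 and 0.081 m and y of fitting0 in the frame of tray between -0.096 and 0.096 m and z of each of fitting0, fitting1, fitting2, fitting3, fitting4, fitting5 in the frame of tray below 0.0165 m and x of fitting1 in the frame of tray between -0.081 and 0.081 m and y of fitting1 in the frame of tray between -0.096 and 0.096 m and x of fitting2 in the frame of tray between -0.081 and 0.081 m and y of fitting2 in the frame of tray between -0.096 and 0.096 m and x of fitting3 in the frame of tray between -0.081 and 0.081 m and y of fitting3 in the frame of tray between -0.096 and 0.096 m and x of fitting4 in the frame of tray between -0.081 and 0.081 m and y of fitting4 in the frame of tray between -0.096 and 0.096 m and x of fitting5 in the frame of tray between -0.081 and 0.081 m and y of fitting5 in the frame of tray between -0.096 and 0.096 m and ((x of fitting0 in the frame of tray below 0 m and y of fitting0 in the frame of tray below 0 m) or (x of fitting1 in the frame of tray below 0 m and y of fitting1 in the frame of tray below 0 m) or (x of fitting2 in the frame of tray below 0 m and y of fitting2 in the frame of tray below 0 m) or (x of fitting3 in the frame of tray below 0 m and y of fitting3 in the frame of tray below 0 m) or (x of fitting4 in the frame of tray below 0 m and y of fitting4 in the frame of tray below 0 m) or (x of fitting5 in the frame of tray below 0 m and y of fitting5 in the frame of tray below 0 m)) and ((x of fitting0 in the frame of tray below 0 m and y of fitting0 in the frame of tray above 0 m) or (x of fitting1 in the frame of tray below 0 m and y of fitting1 in the frame of tray above 0 m) or (x of fitting2 in the frame of tray below 0 m and y of fitting2 in the frame of tray above 0 m) or (x of fitting3 in the frame of tray below 0 m and y of fitting3 in the frame of tray above 0 m) or (x of fitting4 in the frame of tray below 0 m and y of fitting4 in the frame of tray above 0 m) or (x of fitting5 in the frame of tray below 0 m and y of fitting5 in the frame of tray above 0 m)) and ((x of fitting0 in the frame of tray above 0 m and y of fitting0 in the frame of tray below 0 m) or (x of fitting1 in the frame of tray above 0 m and y of fitting1 in the frame of tray below 0 m) or (x of fitting2 in the frame of tray above 0 m and y of fitting2 in the frame of tray below 0 m) or (x of fitting3 in the frame of tray above 0 m and y of fitting3 in the frame of tray below 0 m) or (x of fitting4 in the frame of tray above 0 m and y of fitting4 in the frame of tray below 0 m) or (x of fitting5 in the frame of tray above 0 m and y of fitting5 in the frame of tray below 0 m)) and ((x of fitting0 in the frame of tray above 0 m and y of fitting0 in the frame of tray above 0 m) or (x of fitting1 in the frame of tray above 0 m and y of fitting1 in the frame of tray above 0 m) or (x of fitting2 in the frame of tray above 0 m and y of fitting2 in the frame of tray above 0 m) or (x of fitting3 in the frame of tray above 0 m and y of fitting3 in the frame of tray above 0 m) or (x of fitting4 in the frame of tray above 0 m and y of fitting4 in the frame of tray above 0 m) or (x of fitting5 in the frame of tray above 0 m and y of fitting5 in the frame of tray above 0 m))), for 0.2 s.
At the end, for the whole second after the job is handed in: All six fittings rest in the tray, one or more in each bay, each centre under 16.5 mm above the tray's underside. The shaker stands released, level (0.08 rad) on the board, within 30 mm of its centre along the gap and 20 mm across, lined up with it within 0.25 rad (either way round) (x of fitting0 in the frame of tray between -0.081 and 0.081 m and y of fitting0 in the frame of tray between -0.096 and 0.096 m and z of each of fitting0, fitting1, fitting2, fitting3, fitting4, fitting5 in the frame of tray below 0.0165 m and x of fitting1 in the frame of tray between -0.081 and 0.081 m and y of fitting1 in the frame of tray between -0.096 and 0.096 m and x of fitting2 in the frame of tray between -0.081 and 0.081 m and y of fitting2 in the frame of tray between -0.096 and 0.096 m and x of fitting3 in the frame of tray between -0.081 and 0.081 m and y of fitting3 in the frame of tray between -0.096 and 0.096 m and x of fitting4 in the frame of tray between -0.081 and 0.081 m and y of fitting4 in the frame of tray between -0.096 and 0.096 m and x of fitting5 in the frame of tray between -0.081 and 0.081 m and y of fitting5 in the frame of tray between -0.096 and 0.096 m and ((x of fitting0 in the frame of tray below 0 m and y of fitting0 in the frame of tray below 0 m) or (x of fitting1 in the frame of tray below 0 m and y of fitting1 in the frame of tray below 0 m) or (x of fitting2 in the frame of tray below 0 m and y of fitting2 in the frame of tray below 0 m) or (x of fitting3 in the frame of tray below 0 m and y of fitting3 in the frame of tray below 0 m) or (x of fitting4 in the frame of tray below 0 m and y of fitting4 in the frame of tray below 0 m) or (x of fitting5 in the frame of tray below 0 m and y of fitting5 in the frame of tray below 0 m)) and ((x of fitting0 in the frame of tray below 0 m and y of fitting0 in the frame of tray above 0 m) or (x of fitting1 in the frame of tray below 0 m and y of fitting1 in the frame of tray above 0 m) or (x of fitting2 in the frame of tray below 0 m and y of fitting2 in the frame of tray above 0 m) or (x of fitting3 in the frame of tray below 0 m and y of fitting3 in the frame of tray above 0 m) or (x of fitting4 in the frame of tray below 0 m and y of fitting4 in the frame of tray above 0 m) or (x of fitting5 in the frame of tray below 0 m and y of fitting5 in the frame of tray above 0 m)) and ((x of fitting0 in the frame of tray above 0 m and y of fitting0 in the frame of tray below 0 m) or (x of fitting1 in the frame of tray above 0 m and y of fitting1 in the frame of tray below 0 m) or (x of fitting2 in the frame of tray above 0 m and y of fitting2 in the frame of tray below 0 m) or (x of fitting3 in the frame of tray above 0 m and y of fitting3 in the frame of tray below 0 m) or (x of fitting4 in the frame of tray above 0 m and y of fitting4 in the frame of tray below 0 m) or (x of fitting5 in the frame of tray above 0 m and y of fitting5 in the frame of tray below 0 m)) and ((x of fitting0 in the frame of tray above 0 m and y of fitting0 in the frame of tray above 0 m) or (x of fitting1 in the frame of tray above 0 m and y of fitting1 in the frame of tray above 0 m) or (x of fitting2 in the frame of tray above 0 m and y of fitting2 in the frame of tray above 0 m) or (x of fitting3 in the frame of tray above 0 m and y of fitting3 in the frame of tray above 0 m) or (x of fitting4 in the frame of tray above 0 m and y of fitting4 in the frame of tray above 0 m) or (x of fitting5 in the frame of tray above 0 m and y of fitting5 in the frame of tray above 0 m)) and x of shaker in the frame of board between -0.03 and 0.03 m and y of shaker in the frame of board between -0.02 and 0.02 m and z of shaker in the frame of board below 0.012 m and angle between shaker's own z axis and vertical below 0.08 rad and angle between the x axis of shaker and the x axis of board, either way round below 0.25 rad and linear speed of each of fitting0, fitting1, fitting2, fitting3, fitting4, fitting5, shaker below 0.02 m/s and contact force between the fingers and shaker below 0.1 N); the robot touches nothing.
It fails at once if the fingers touch a fitting (contact force between the fingers and fitting0 above 0.3 N or contact force between the fingers and fitting1 above 0.3 N or contact force between the fingers and fitting2 above 0.3 N or contact force between the fingers and fitting3 above 0.3 N or contact force between the fingers and fitting4 above 0.3 N or contact force between the fingers and fitting5 above 0.3 N).
It fails at once if a bottle or the cover is shifted more than 20 mm or a bottle tipped over (distance of any of bottle_a, bottle_b, tall_bottle, cover from where it was at the start of the episode above 0.02 m or angle between any of bottle_a, bottle_b, tall_bottle, cover's own z axis and vertical above 0.4 rad).
It also fails if it takes over 72 s, if anything falls off the work surface, if the arm or the gripper's body presses on something with over 40 N, if the wrist force passes 120 N, or if a joint passes its speed limit or range.

## Working session

There is one attempt and no reset: what is moved stays moved. The work goes in short steps, Python scripts to look and compute and a tool call to move; the robot and the scene stay as the last step left them, time stands still between calls to the robot, and variables do not carry over. Pictures are saved under pics/ and viewed, at most 12 in all, crops included, and the job is handed in when it is done.

Besides the shell and the picture viewer there is one more tool, called as a command line: name --pt "numbers of a row" for each row, then --argument value for the rest. jog_arm: Moves the arm, as the interface text tells. Its arguments: {"type":"object","properties":{"grip":{"type":"array","items":{"type":"number"}},"slide":{"type":"array","items":{"type":"array","items":{"type":"number"}}},"roll":{"type":"array","items":{"type":"number"}}},"required":["grip","slide","roll"]}

```bash
ls; mkdir -p pics
python3 - <<'E'
from bench import env
import cv2
o=env.observe();print({k:(o[k]) for k in('t','eef_pos','tcp_rot','opening')},env.tcp_to_grasp)
for n in('top','side'):
    c=env.camera(n);cv2.imwrite(f'pics/{n}0.png',c['pixels'][:,:,::-1]);print(n,c['fx'],c['fy'],c['cx'],c['cy'],c['extrinsics'].round(4).tolist())
E
```

```text
pics
{'t': 0.0, 'eef_pos': array([0.19425839, 0.61956228, 0.23024392]), 'tcp_rot': array([-1.82711022e-04,  1.51275869e-01,  9.88491101e-01, -9.60000538e-04]), 'opening': 1.0035161553562313} 0.0187
top 494.7439918491005 494.7439918491005 275.5270815095975 208.21484986401921 [[-0.0046, -0.9962, 0.087, 0.4522], [-1.0, 0.0045, -0.0014, -0.0017], [0.001, -0.087, -0.9962, 1.0755], [0.0, 0.0, 0.0, 1.0]]
side 447.5618108041005 447.5618108041005 285.6768952811266 212.6068674579134 [[-0.8463, -0.3945, 0.358, 0.2068], [-0.5328, 0.6291, -0.5661, 0.4799], [-0.0019, -0.6698, -0.7425, 0.6853], [0.0, 0.0, 0.0, 1.0]]
```

View pics/top0.png

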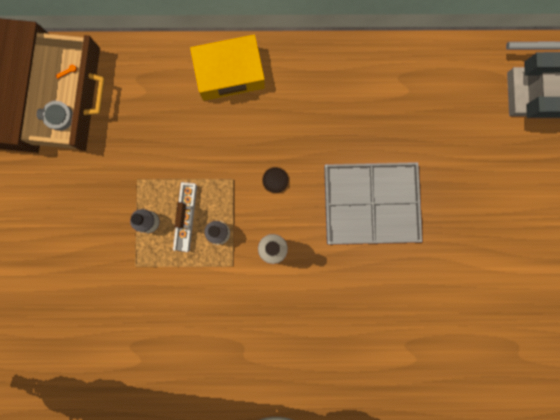

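View pics/side0.png

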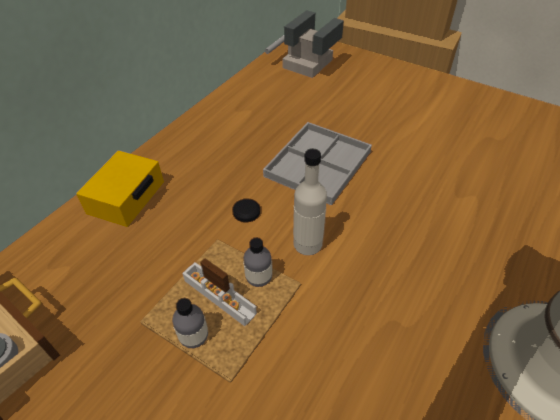

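The top view shows the board at about (185,223) with the shaker along its middle, the bottles at (144,221) and (217,233), the cover at (275,180), the tall bottle at (273,249) and the tray at (373,203). I'll enlarge the shaker and the tray.

Run:
```python
import cv2,numpy as np
t=cv2.imread('pics/top0.png');s=cv2.imread('pics/side0.png')
a=cv2.resize(t[170:275,125:245],None,fx=5,fy=5,interpolation=cv2.INTER_CUBIC)
cv2.imwrite('pics/c1.png',a)
b=cv2.resize(s[240:345,140:305],None,fx=4.5,fy=4.5,interpolation=cv2.INTER_CUBIC)
cv2.imwrite('pics/c2.png',b)
b=cv2.resize(t[155:255,315:430],None,fx=5,fy=5,interpolation=cv2.INTER_CUBIC)
cv2.imwrite('pics/c3.png',b)
```

```text
(no output)
```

View pics/c1.png

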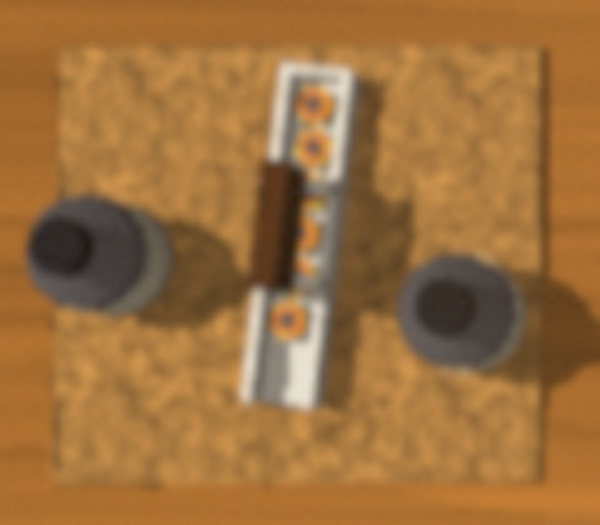

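View pics/c2.png

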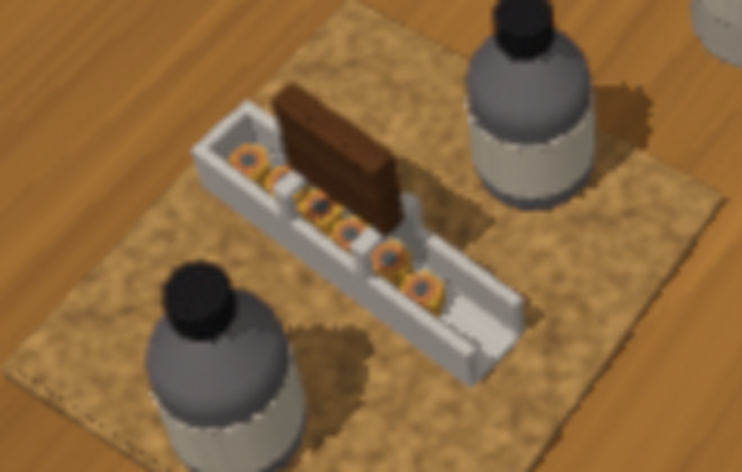

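The crops show the closed end at crop (318,67), the open spout end towards the robot at (283,405), and the fin between (280,163) and (270,287). I'll compute the world poses.

```bash
cat > h.py <<'E'
import numpy as np,cv2
def w(c,px,z):
    "pixel rows (u,v) -> world xy at height z"
    px=np.atleast_2d(px).astype(float);E=c['extrinsics']
    d=np.c_[(px[:,0]-c['cx'])/c['fx'],(px[:,1]-c['cy'])/c['fy'],np.ones(len(px))]@E[:3,:3].T
    s=(z-E[2,3])/d[:,2];return (E[:3,3]+d*s[:,None])[:,:2]
def proj(c,P):
    E=c['extrinsics'];q=(np.atleast_2d(P)-E[:3,3])@E[:3,:3]
    return np.c_[q[:,0]/q[:,2]*c['fx']+c['cx'],q[:,1]/q[:,2]*c['fy']+c['cy']]
E
python3 - <<'E'
from bench import env
from h import *
np.set_printoptions(precision=4,suppress=True)
c=env.camera('top');s=env.camera('side')
f=lambda p:(np.array(p,float)+.5)/5+[125,170]-.5
g=lambda p:(np.array(p,float)+.5)/4.5+[140,240]-.5
bd=w(c,f([(60,47),(545,47),(545,482),(54,485)]),.008);print('board',bd,bd.mean(0))
sh=w(c,f([(282,66),(352,70),(322,407),(242,403)]),.033);print('shaker top corners',sh,sh.mean(0))
sx=w(c,f([(318,67),(283,405)]),.033);d=sx[0]-sx[1];print('axis deg',np.degrees(np.arctan2(d[1],d[0])),np.linalg.norm(d))
print('fin top',w(c,f([(260,162),(302,165),(292,288),(250,285)]),.096).mean(0))
ss=w(s,g([(250,103),(522,305),(475,378),(195,150)]),.033);print('side shaker top',ss,ss.mean(0))
print('side fin top',w(s,g([(275,95),(297,85),(400,160),(385,175)]),.096))
im=c['pixels'].copy();hsv=cv2.cvtColor(im,cv2.COLOR_RGB2HSV)
m=((hsv[...,1]<60)&(hsv[...,2]>60)).astype(np.uint8);m[:,:310]=0;m[:,440:]=0;m[:140]=0;m[270:]=0
m=cv2.morphologyEx(m,cv2.MORPH_CLOSE,np.ones((5,5)));r=cv2.minAreaRect(cv2.findNonZero(m));bx=cv2.boxPoints(r)
print(r);tw=w(c,bx,.022);print('tray',tw,tw.mean(0),np.linalg.norm(tw[0]-tw[1]),np.linalg.norm(tw[1]-tw[2]))
for n,p,z in(('bottleA',(217-1.5,232),.1),('tall',(273,249),.23),('cover',(275.5,180),.015),('botB',(137.5,219),.1)):print(n,w(c,p,z))
E
```

```text
board [[0.6106 0.2989]
 [0.6096 0.0878]
 [0.4214 0.0873]
 [0.4211 0.2978]] [0.5157 0.193 ]
shaker top corners [[0.5983 0.1974]
 [0.5965 0.1677]
 [0.4539 0.1789]
 [0.4557 0.2125]] [0.5261 0.1891]
axis deg -5.25580084017178 0.14362460475512245
fin top [0.5259 0.187 ]
side shaker top [[0.5943 0.1699]
 [0.4512 0.187 ]
 [0.4486 0.2201]
 [0.5979 0.1986]] [0.523  0.1939]
side fin top [[0.5515 0.1923]
 [0.5476 0.1847]
 [0.4965 0.1908]
 [0.4972 0.1986]]
((372.8898010253906, 203.09024047851562), (78.5004653930664, 94.49546813964844), 88.56790161132812)
tray [[ 0.6371 -0.1094]
 [ 0.6413 -0.3131]
 [ 0.4725 -0.3123]
 [ 0.4684 -0.1114]] [ 0.5548 -0.2116] 0.20375202460986158 0.16881733870040053
bottleA [[0.4908 0.1155]]
tall [[0.4563 0.0018]]
cover [[ 0.606  -0.0034]]
botB [[0.5172 0.2697]]
```

View pics/c3.png

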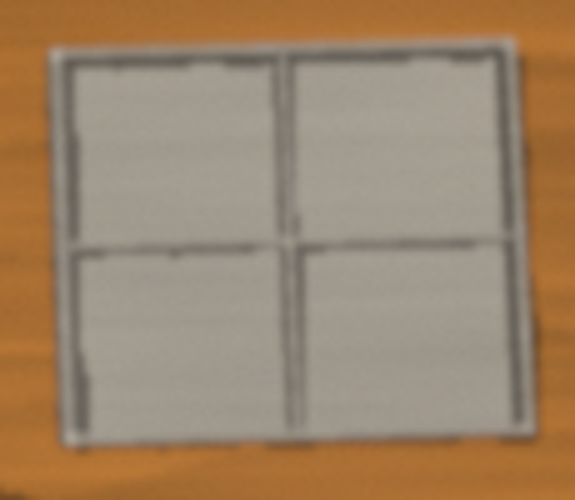

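The tray centre is about (0.555, -0.212) with its axes close to world; in the crop its corners are (52,50), (515,40), (535,435) and (68,443). The shaker is at (0.5245, 0.1905), yawed about -5.5°, with the spout towards -x. I'll move above the handle with a half-open gripper so it fits between the bottles.

jog_arm --grip '[0.45,0.45,0.45,0.45,0.45,0.45,0.45,0.45,0.45,0.45,0.45,0.45,0.45,0.45,0.45,0.45]' --pt "-443 -311 0" --pt "-443 -311 0" --pt "-443 -311 0" --pt "-443 -311 0" --pt "-443 -311 0" --pt "-443 -311 0" --pt "-443 -311 0" --pt "-443 -311 0" --pt "-443 -311 0" --pt "-443 -311 0" --pt "-443 -311 0" --pt "-443 -311 0" --pt "-443 -311 0" --pt "-443 -311 0" --pt "-443 -311 0" --pt "-443 -311 0" --roll '[-12,-12,-12,-12,-12,-12,-12,-12,-12,-12,-12,-12,-12,-12,-12,-12]'

```text
t: 1.53
eef_pos: [0.5237, 0.1912, 0.231]
tcp_rot: [-0.0, 0.047, 0.999, 0.0]
wrist_force: [0.1, 1.1, 0.3]
opening: 0.449
grip_force: 0.0
```

jog_arm --grip '[0.45,0.45,0.45,0.45,0.45,0.45,0.45,0.45,0.45]' --pt "0 0 30" --pt "0 0 65" --pt "0 0 100" --pt "0 0 130" --pt "0 0 150" --pt "0 0 163" --pt "0 0 171" --pt "0 0 174" --pt "0 0 174" --roll '[0,0,0,0,0,0,0,0,0]'

```text
t: 2.28
eef_pos: [0.524, 0.1919, 0.0575]
tcp_rot: [0.0, 0.047, 0.999, 0.0]
wrist_force: [-0.0, -1.0, -0.0]
opening: 0.45
grip_force: 0.0
```

Run:
```python
from bench import env
import cv2
p=env.camera('side')['pixels'][:,:,::-1]
cv2.imwrite('pics/g1.png',cv2.resize(p[190:360,110:330],None,fx=3.4,fy=3.4,interpolation=cv2.INTER_CUBIC));print(env.observe()['eef_pos'],env.observe()['wrist_force'])
```

```text
[0.52463273 0.19180447 0.05816491] [0.1297678  0.12979797 1.05634827]
```

View pics/g1.png

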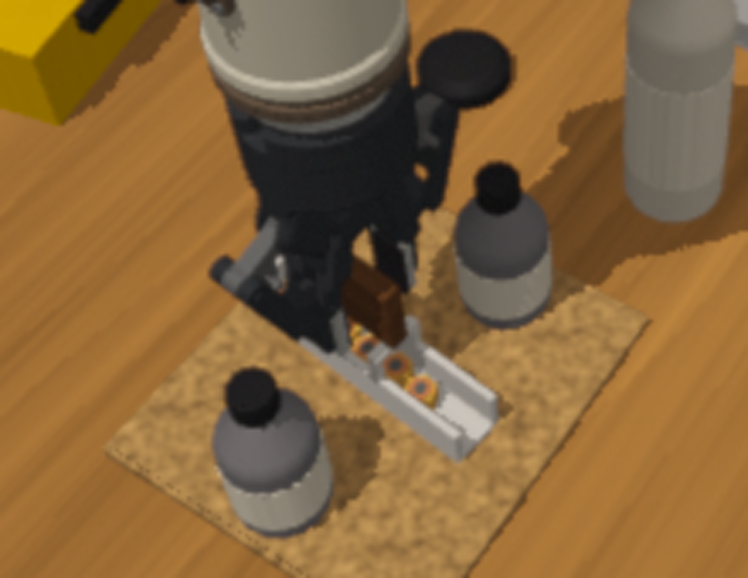

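The fin at (375,295) sits between the two fingers. Next I'll close and lift gently.

jog_arm --grip '[0,0,0,0,0,0,0,0,0,0,0,0,0,0,0,0,0]' --pt "0 0 0" --pt "0 0 0" --pt "0 0 0" --pt "0 0 0" --pt "0 0 0" --pt "0 0 0" --pt "0 0 -3" --pt "0 0 -9" --pt "0 0 -18" --pt "0 0 -28" --pt "0 0 -38" --pt "0 0 -48" --pt "0 0 -58" --pt "0 0 -66" --pt "0 0 -72" --pt "0 0 -75" --pt "0 0 -75" --roll '[0,0,0,0,0,0,0,0,0,0,0,0,0,0,0,0,0]'

```text
t: 3.75
eef_pos: [0.5246, 0.1911, 0.1332]
tcp_rot: [0.001, 0.047, 0.999, 0.0]
wrist_force: [-0.3, 0.1, -2.6]
opening: 0.13
grip_force: 58.7
```

jog_arm --grip '[0,0,0,0,0,0,0,0,0,0,0,0,0,0,0,0,0,0,0,0]' --pt "-4 0 0" --pt "-12 0 0" --pt "-24 0 0" --pt "-40 0 0" --pt "-56 0 0" --pt "-72 -1 0" --pt "-88 -3 0" --pt "-103 -9 0" --pt "-118 -18 0" --pt "-132 -30 0" --pt "-146 -45 0" --pt "-160 -63 0" --pt "-174 -84 0" --pt "-187 -107 0" --pt "-200 -131 0" --pt "-213 -155 0" --pt "-225 -179 0" --pt "-236 -203 0" --pt "-245 -227 0" --pt "-252 -250 0" --roll '[0,0,0,0,0,0,0,0,0,0,0,0,0,0,0,0,0,0,0,0]'

```text
t: 5.42
eef_pos: [0.7519, -0.084, 0.1306]
tcp_rot: [-0.001, 0.047, 0.999, -0.0]
wrist_force: [0.5, 0.2, -4.4]
opening: 0.131
grip_force: 58.7
```

jog_arm --grip '[0,0,0,0,0,0,0,0,0,0,0,0,0,0,0]' --pt "-6 -22 1" --pt "-10 -42 3" --pt "-13 -58 7" --pt "-15 -70 12" --pt "-16 -78 18" --pt "-16 -82 24" --pt "-16 -83 30" --pt "-16 -83 36" --pt "-16 -83 41" --pt "-16 -83 45" --pt "-16 -83 48" --pt "-16 -83 50" --pt "-16 -83 51" --pt "-16 -83 51" --pt "-16 -83 51" --roll '[0,-0.5,-1.5,-2.5,-3.5,-4.5,-5.5,-6,-6.5,-6.5,-6.5,-6.5,-6.5,-6.5,-6.5]'

```text
t: 6.67
eef_pos: [0.7598, -0.1657, 0.0817]
tcp_rot: [0.0, -0.01, 1.0, -0.0]
wrist_force: [-0.3, -0.1, -3.6]
opening: 0.13
grip_force: 58.7
```

Run:
```python
from bench import env
from h import *
for n in('top','side'):
    c=env.camera(n);p=c['pixels'][:,:,::-1]
    u,v=proj(c,[.66,-.17,.06])[0];u,v=int(u),int(v);print(n,u-60,v-55)
    globals()[n]=cv2.resize(p[max(v-55,0):v+55,u-60:u+60],(480,440),interpolation=cv2.INTER_CUBIC)
cv2.imwrite('pics/s1.png',cv2.resize(np.hstack([top,side]),(800,367)))
o=env.observe();print(o['t'],o['eef_pos'],o['tcp_rot'],o['wrist_force'])
```

```text
top 295 95
side 209 81
6.7667 [ 0.75980717 -0.16583078  0.08176865] [ 3.22181604e-04 -9.50907485e-03  9.99954733e-01 -7.14866267e-05] [-0.2143725  -0.61566999 -4.64428956]
```

View pics/s1.png

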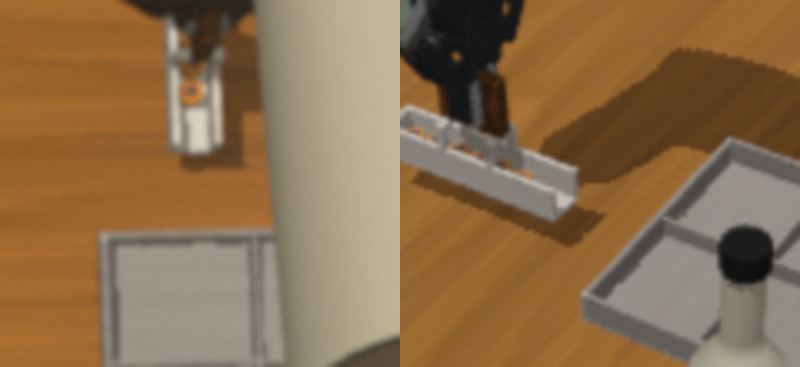

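The foremost fitting is still in place at (192,92) left, with the spout at (190,150) just beyond the tray's far wall. I'll do a mild test stroke (gentle run-up in -x, sudden stop) with the spout over the far-left bay.

jog_arm --grip '[0,0,0,0,0,0,0,0,0]' --pt "4 0 0" --pt "13 0 0" --pt "28 0 0" --pt "49 0 0" --pt "70 0 0" --pt "70 0 0" --pt "70 0 0" --pt "70 0 0" --pt "70 0 0" --roll '[0,0,0,0,0,0,0,0,0]'

```text
t: 7.52
eef_pos: [0.6908, -0.1669, 0.0819]
tcp_rot: [0.001, -0.01, 1.0, 0.0]
wrist_force: [0.7, -0.8, -2.8]
opening: 0.129
grip_force: 58.7
```

```bash
cat > look.py <<'E'
from bench import env
from h import *
import sys
def rect(c,f,xs,ys,z):
    X,Y=np.meshgrid(xs,ys,indexing='ij');P=f(np.c_[X.ravel(),Y.ravel()]);P=np.c_[P,np.full(len(P),z)]
    m=proj(c,P).astype(np.float32).reshape(X.shape+(2,));return cv2.remap(c['pixels'],m[...,0],m[...,1],cv2.INTER_LINEAR)
def look(name=None):
    o=env.observe();e=o['eef_pos'];q=o['tcp_rot'];a=2*np.arctan2(q[2],q[1])-np.pi  # yaw of shaker x axis
    R=lambda a:np.array([[np.cos(a),-np.sin(a)],[np.sin(a),np.cos(a)]])
    fs=lambda p:p@R(a).T+e[:2]; ft=lambda p:p@R(.017).T+[.555,-.212]
    print('t',round(o['t'],2),'eef',e.round(4),'yaw',round(np.degrees(a),1)); out=[]
    for n in('top','side'):
        c=env.camera(n)
        s=rect(c,fs,np.arange(.075,-.085,-.0005),np.arange(.02,-.02,-.0005),e[2]-.0493+.015)
        t=rect(c,ft,np.arange(.09,-.09,-.0005),np.arange(.105,-.105,-.0005),.016)
        h=cv2.cvtColor(t,cv2.COLOR_RGB2HSV);m=((h[...,1]>95)&(h[...,2]>60)).astype(np.uint8)
        m[:22]=0;m[-22:]=0;m[:,:22]=0;m[:,-22:]=0
        k,_,st,ce=cv2.connectedComponentsWithStats(m)
        print(n,[(round(90-ce[i][1]/2),round(105-ce[i][0]/2),int(st[i,4]/4)) for i in range(1,k) if st[i,4]>120])
        hs=cv2.cvtColor(s,cv2.COLOR_RGB2HSV);r=((hs[...,1]>95)&(hs[...,2]>60))[:,28:52].mean(1)>.3
        d=np.flatnonzero(np.diff(np.r_[0,r,0]));print('  channel x mm',[(75-x/2) for x in d][-6:])
        out+=[cv2.copyMakeBorder(s,0,40,4,4,cv2.BORDER_CONSTANT),t]
    if name:
        h=max(x.shape[0] for x in out);im=np.hstack([cv2.copyMakeBorder(x,0,h-x.shape[0],0,0,cv2.BORDER_CONSTANT) for x in out])
        f=min(1,800/im.shape[1]);cv2.imwrite(name,cv2.resize(im,None,fx=f,fy=f,interpolation=cv2.INTER_AREA)[:,:,::-1])
look(sys.argv[1] if len(sys.argv)>1 else None)
E
python3 look.py pics/l1.png
```

```text
t 7.52 eef [ 0.6908 -0.1669  0.0819] yaw 1.1
top []
  channel x mm [np.float64(-2.0), np.float64(-10.0), np.float64(-16.0), np.float64(-50.0)]
side []
  channel x mm [np.float64(-22.5), np.float64(-30.5), np.float64(-42.0), np.float64(-47.5), np.float64(-48.0), np.float64(-48.5)]
```

View pics/l1.png

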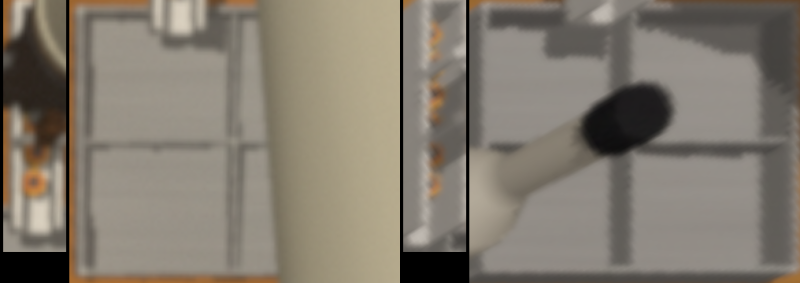

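The foremost fitting at (33,182) in the left strip has barely moved, with its front edge about 23 mm short of the spout. A stronger stroke with a small reversal is needed.

jog_arm --grip '[0,0,0,0,0,0,0,0,0,0,0,0,0,0,0,0,0,0]' --pt "-4 0 0" --pt "-12 0 0" --pt "-23 0 0" --pt "-35 0 0" --pt "-46 0 0" --pt "-54 0 0" --pt "-58 0 0" --pt "-58 0 0" --pt "-53 0 0" --pt "-43 0 0" --pt "-28 0 0" --pt "-8 0 0" --pt "12 0 0" --pt "0 0 0" --pt "-6 0 0" --pt "-8 0 0" --pt "-8 0 0" --pt "-8 0 0" --roll '[0,0,0,0,0,0,0,0,0,0,0,0,0,0,0,0,0,0]'

```text
t: 9.12
eef_pos: [0.6982, -0.1667, 0.0816]
tcp_rot: [0.0, -0.01, 1.0, 0.0]
wrist_force: [1.0, 0.3, -4.1]
opening: 0.133
grip_force: 58.7
```

```bash
python3 look.py pics/l2.png
```

```text
t 9.12 eef [ 0.6982 -0.1667  0.0816] yaw 1.1
top []
  channel x mm [np.float64(-15.0), np.float64(-23.0), np.float64(-26.5), np.float64(-44.0), np.float64(-47.5), np.float64(-64.5)]
side []
  channel x mm [np.float64(-16.0), np.float64(-21.0), np.float64(-30.5), np.float64(-43.5), np.float64(-57.0), np.float64(-64.0)]
```

The channel now holds the foremost fitting with its front 64 mm out and the second 44 mm out, so it moved about 14 mm per stroke, which is controllable. One slightly stronger stroke should drop the first fitting.

jog_arm --grip '[0,0,0,0,0,0,0,0,0,0,0,0,0,0,0,0,0,0]' --pt "-4 0 0" --pt "-12 0 0" --pt "-22 0 0" --pt "-33 0 0" --pt "-42 0 0" --pt "-48 0 0" --pt "-51 0 0" --pt "-51 0 0" --pt "-46 0 0" --pt "-36 0 0" --pt "-21 0 0" --pt "-1 0 0" --pt "19 0 0" --pt "4 0 0" --pt "-4 0 0" --pt "-7 0 0" --pt "-7 0 0" --pt "-7 0 0" --roll '[0,0,0,0,0,0,0,0,0,0,0,0,0,0,0,0,0,0]'

```text
t: 10.72
eef_pos: [0.7052, -0.1667, 0.0817]
tcp_rot: [0.0, -0.01, 1.0, 0.0]
wrist_force: [0.0, 0.9, -4.3]
opening: 0.133
grip_force: 58.8
```

```bash
python3 look.py pics/l3.png
```

```text
t 10.72 eef [ 0.7052 -0.1667  0.0817] yaw 1.1
top [(59, 43, 241)]
  channel x mm [np.float64(-1.5), np.float64(-9.0), np.float64(-19.0), np.float64(-36.5), np.float64(-43.0), np.float64(-60.0)]
side [(56, 50, 354)]
  channel x mm [np.float64(-28.5), np.float64(-35.0), np.float64(-47.0), np.float64(-60.0), np.float64(-79.5), np.float64(-82.5)]
```

The first fitting lies in the far-left bay at tray (59,43) mm, and the second is 60 mm out. Next is the near-left bay.

jog_arm --grip '[0,0,0,0,0,0,0,0,0,0,0,0,0,0]' --pt "4 0 0" --pt "12 0 0" --pt "24 0 0" --pt "40 0 0" --pt "58 0 0" --pt "78 0 0" --pt "98 0 0" --pt "118 0 0" --pt "96 0 0" --pt "85 0 0" --pt "79 0 0" --pt "77 0 0" --pt "77 0 0" --pt "77 0 0" --roll '[0,0,0,0,0,0,0,0,0,0,0,0,0,0]'

```text
t: 11.98
eef_pos: [0.6268, -0.1684, 0.0811]
tcp_rot: [-0.001, -0.01, 1.0, -0.0]
wrist_force: [-0.0, -0.5, -4.3]
opening: 0.132
grip_force: 58.9
```

```bash
python3 look.py pics/l4.png
```

```text
t 11.98 eef [ 0.6268 -0.1684  0.0811] yaw 1.1
top [(59, 33, 220), (30, 38, 221), (-15, 46, 233)]
  channel x mm [np.float64(-18.0), np.float64(-28.0), np.float64(-38.5), np.float64(-54.5)]
side [(68, 9, 56), (54, 53, 254), (42, 9, 60)]
  channel x mm [np.float64(6.0), np.float64(-5.0), np.float64(-20.0), np.float64(-27.5), np.float64(-43.5), np.float64(-53.0)]
```

The second fitting is in the near-left bay at (-15,46), and the third is now 54 mm out. Next is the near-right bay with a firmer stroke.

jog_arm --grip '[0,0,0,0,0,0,0,0,0,0,0,0,0,0,0,0,0,0,0,0]' --pt "-5 -7 0" --pt "-14 -21 0" --pt "-25 -38 0" --pt "-36 -56 0" --pt "-46 -73 0" --pt "-53 -87 0" --pt "-56 -94 0" --pt "-56 -94 0" --pt "-52 -94 0" --pt "-44 -94 0" --pt "-32 -94 0" --pt "-16 -94 0" --pt "4 -94 0" --pt "28 -94 0" --pt "52 -94 0" --pt "26 -94 0" --pt "14 -94 0" --pt "8 -94 0" --pt "6 -94 0" --pt "6 -94 0" --roll '[0,0,0,0,0,0,0,0,0,0,0,0,0,0,0,0,0,0,0,0]'

```text
t: 13.75
eef_pos: [0.6235, -0.2614, 0.0816]
tcp_rot: [0.0, -0.01, 1.0, 0.0]
wrist_force: [0.1, 1.3, -3.2]
opening: 0.134
grip_force: 59.2
```

```bash
python3 look.py pics/l5.png
```

```text
t 13.75 eef [ 0.6235 -0.2614  0.0816] yaw 1.2
top [(69, -55, 76), (57, -69, 259), (59, 43, 242), (26, -59, 221), (-15, 46, 232), (-41, -44, 227)]
  channel x mm [np.float64(-0.5), np.float64(-8.5), np.float64(-20.5), np.float64(-28.0), np.float64(-37.5), np.float64(-53.5)]
side [(56, 50, 343), (38, -89, 36), (-43, -39, 355)]
  channel x mm [np.float64(-48.0), np.float64(-51.5)]
```

The third fitting is in the near-right bay at (-41,-44), and the fourth is 53 mm out. Next is the far-right bay.

jog_arm --grip '[0,0,0,0,0,0,0,0,0,0,0,0,0,0,0,0,0,0,0,0]' --pt "-5 0 0" --pt "-15 0 0" --pt "-28 0 0" --pt "-44 0 0" --pt "-63 0 0" --pt "-84 0 0" --pt "-105 0 0" --pt "-124 0 0" --pt "-138 0 0" --pt "-145 0 0" --pt "-146 0 0" --pt "-141 0 0" --pt "-131 0 0" --pt "-116 0 0" --pt "-96 0 0" --pt "-72 0 0" --pt "-48 0 0" --pt "-74 0 0" --pt "-86 0 0" --pt "-92 0 0" --roll '[0,0,0,0,0,0,0,0,0,0,0,0,0,0,0,0,0,0,0,0]'

```text
t: 15.52
eef_pos: [0.7147, -0.2609, 0.0817]
tcp_rot: [0.0, -0.009, 1.0, -0.0]
wrist_force: [0.7, 1.3, -2.2]
opening: 0.13
grip_force: 59.3
```

```bash
python3 look.py pics/l6.png
```

```text
t 15.52 eef [ 0.7147 -0.2609  0.0817] yaw 1.1
top [(71, -51, 255), (59, 43, 243), (-15, 46, 231), (-42, -44, 225)]
  channel x mm [np.float64(-16.5), np.float64(-30.5), np.float64(-37.5), np.float64(-54.0), np.float64(-84.5), np.float64(-85.0)]
side [(66, -48, 404), (56, 50, 344), (-43, -38, 352)]
  channel x mm [np.float64(-45.0), np.float64(-47.5), np.float64(-76.0), np.float64(-85.0)]
```

The fourth fitting is in the far-right bay at about (68,-49), and the fifth is 54 mm out. The fifth goes into the near-right bay, well to the side of the one already there.

jog_arm --grip '[0,0,0,0,0,0,0,0,0,0,0,0,0,0,0]' --pt "4 -3 0" --pt "12 -9 0" --pt "24 -16 0" --pt "38 -22 0" --pt "54 -26 0" --pt "72 -27 0" --pt "92 -27 0" --pt "116 -27 0" --pt "140 -27 0" --pt "114 -27 0" --pt "102 -27 0" --pt "96 -27 0" --pt "94 -27 0" --pt "94 -27 0" --pt "94 -27 0" --roll '[0,0,0,0,0,0,0,0,0,0,0,0,0,0,0]'

```text
t: 16.87
eef_pos: [0.621, -0.29, 0.0812]
tcp_rot: [-0.001, -0.009, 1.0, -0.0]
wrist_force: [-0.7, -1.0, -3.1]
opening: 0.132
grip_force: 59.3
```

```bash
python3 look.py pics/l7.png
```

```text
t 16.87 eef [ 0.621  -0.29    0.0812] yaw 1.1
top [(67, -53, 235), (59, 43, 242), (23, -87, 185), (-15, 46, 232), (-25, -74, 226), (-41, -44, 224)]
  channel x mm [np.float64(-38.0), np.float64(-53.5)]
side [(66, -48, 425), (56, 50, 345), (-27, -69, 385), (-43, -38, 354)]
  channel x mm [np.float64(-76.0), np.float64(-85.0)]
```

The fifth fitting is at (-25,-74). The sixth goes to the outer part of the near-left bay.

jog_arm --grip '[0,0,0,0,0,0,0,0,0,0,0,0,0,0,0,0,0,0,0,0]' --pt "-4 7 0" --pt "-10 21 0" --pt "-18 42 0" --pt "-26 64 0" --pt "-33 86 0" --pt "-39 108 0" --pt "-44 128 0" --pt "-47 142 0" --pt "-47 149 0" --pt "-47 151 0" --pt "-42 151 0" --pt "-32 151 0" --pt "-17 151 0" --pt "3 151 0" --pt "27 151 0" --pt "51 151 0" --pt "25 151 0" --pt "13 151 0" --pt "7 151 0" --pt "5 151 0" --roll '[0,0,0,0,0,0,0,0,0,0,0,0,0,0,0,0,0,0,0,0]'

```text
t: 18.63
eef_pos: [0.6149, -0.1406, 0.0818]
tcp_rot: [0.001, -0.008, 1.0, -0.001]
wrist_force: [0.1, 0.4, -2.2]
opening: 0.131
grip_force: 59.4
```

```bash
python3 look.py pics/l8.png
```

```text
t 18.63 eef [ 0.6149 -0.1406  0.0818] yaw 1.0
top [(52, 58, 93), (-15, 46, 236), (-25, 72, 239)]
  channel x mm [np.float64(74.0), np.float64(70.5), np.float64(-11.0), np.float64(-17.0), np.float64(-81.5), np.float64(-85.0)]
side [(66, -47, 405), (-27, -68, 386), (-43, -38, 351)]
  channel x mm []
```

View pics/l8.png

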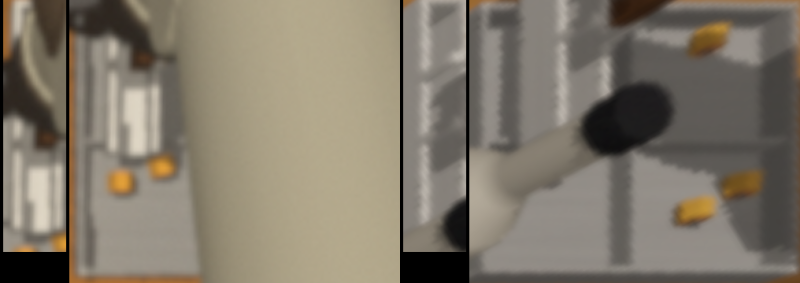

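All six fittings lie separately in the tray: (-15,46) and (-25,72) at pixels (162,167) and (120,182), with the right-hand bays visible in the side strip. The shaker is empty. I'll lift it and carry it back around the tall bottle.

jog_arm --grip '[0,0,0,0,0,0,0,0,0,0,0,0,0,0,0,0,0,0,0,0]' --pt "-3 0 -10" --pt "-9 0 -25" --pt "-17 0 -42" --pt "-25 0 -58" --pt "-32 2 -68" --pt "-36 8 -70" --pt "-36 20 -70" --pt "-36 38 -70" --pt "-36 60 -70" --pt "-36 85 -70" --pt "-36 112 -70" --pt "-36 140 -70" --pt "-36 168 -70" --pt "-36 196 -70" --pt "-36 224 -70" --pt "-36 250 -70" --pt "-36 275 -70" --pt "-36 295 -70" --pt "-36 306 -70" --pt "-36 309 -70" --roll '[0,0,0,0,0,0,0,0,0,0,0,0,0,0,0,0,0,0,0,0]'

```text
t: 20.4
eef_pos: [0.6418, 0.1753, 0.1504]
tcp_rot: [-0.001, -0.012, 1.0, 0.001]
wrist_force: [0.8, 0.7, -3.4]
opening: 0.134
grip_force: 59.3
```

```bash
python3 look.py pics/l9.png
python3 - <<'E'
from bench import env
import cv2
cv2.imwrite('pics/t9.png',env.camera('top')['pixels'][:,:,::-1])
E
```

```text
t 20.4 eef [0.6418 0.1753 0.1504] yaw 1.4
top [(67, -52, 235), (59, 43, 243), (-15, 46, 231), (-26, 72, 217), (-25, -74, 231), (-42, -44, 226)]
  channel x mm []
side [(66, -47, 412), (56, 50, 340), (-27, -68, 373), (-43, -38, 351)]
  channel x mm [np.float64(-81.0), np.float64(-85.0)]
```

View pics/t9.png

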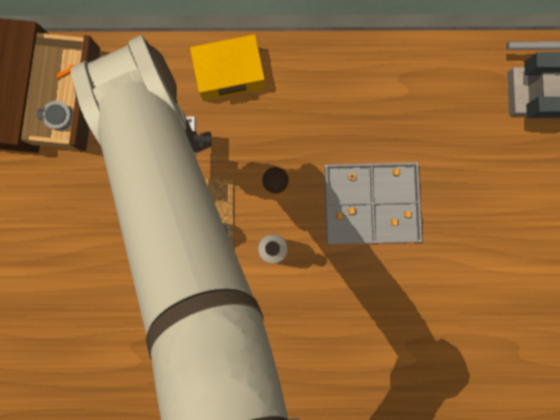

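All six fittings are in the tray: (352,177), (396,172), (352,211), (340,216), (408,214), (395,222). The cover and tall bottle are unmoved. I'll bring the shaker over the board and lower it.

jog_arm --grip '[0,0,0,0,0,0,0,0,0,0,0,0,0,0,0,0,0,0,0,0]' --pt "6 1 0" --pt "20 4 0" --pt "40 8 0" --pt "62 12 0" --pt "84 16 0" --pt "104 19 0" --pt "118 20 0" --pt "124 20 0" --pt "125 20 0" --pt "125 20 10" --pt "125 20 25" --pt "125 20 42" --pt "125 20 58" --pt "125 20 70" --pt "125 20 78" --pt "125 20 84" --pt "125 20 87" --pt "125 20 89" --pt "125 20 91" --pt "125 20 91" --roll '[0,0.5,1,1.4,1.4,1.4,1.4,1.4,1.4,1.4,1.4,1.4,1.4,1.4,1.4,1.4,1.4,1.4,1.4,1.4]'

```text
t: 22.22
eef_pos: [0.5191, 0.1888, 0.0605]
tcp_rot: [0.0, 0.003, 1.0, 0.0]
wrist_force: [-0.1, -0.7, -3.5]
opening: 0.132
grip_force: 59.5
```

jog_arm --grip '[0,0,0,0,0,0,0]' --pt "0 3 0" --pt "0 3 0.5" --pt "0 3 1" --pt "0 3 1.5" --pt "0 3 2" --pt "0 3 2" --pt "0 3 2" --roll '[0,0,0,0,0,0,0]'

```text
t: 22.8
eef_pos: [0.5188, 0.1918, 0.0587]
tcp_rot: [0.0, 0.003, 1.0, 0.0]
wrist_force: [-2.5, -0.1, 3.1]
opening: 0.129
grip_force: 60.1
```

The force sign has changed, so the shaker is standing on the board. I'll release it and withdraw upward.

jog_arm --grip '[0.2,0.3,0.42,0.42,0.42,0.42,0.42,0.42,0.42,0.42,0.42,0.42,0.42,0.42,0.42,0.42]' --pt "0 0 0" --pt "0 0 0" --pt "0 0 0" --pt "0 0 0" --pt "0 0 0" --pt "0 0 -5" --pt "0 0 -15" --pt "0 0 -30" --pt "0 0 -50" --pt "0 0 -75" --pt "0 0 -105" --pt "0 0 -135" --pt "0 0 -165" --pt "0 0 -180" --pt "0 0 -180" --pt "0 0 -180" --roll '[0,0,0,0,0,0,0,0,0,0,0,0,0,0,0,0]'

```text
t: 24.13
eef_pos: [0.5195, 0.192, 0.2402]
tcp_rot: [0.002, 0.003, 1.0, 0.0]
wrist_force: [0.2, 0.4, -1.4]
opening: 0.422
grip_force: 0.0
```

Run:
```python
from bench import env
import cv2
cv2.imwrite('pics/f.png',env.camera('side')['pixels'][:,:,::-1]);o=env.observe();print(o['t'],o['wrist_force'],o['opening'])
```

```text
24.1833 [ 0.23837024 -0.80523959 -0.38559559] 0.422343254448491
```

View pics/f.png

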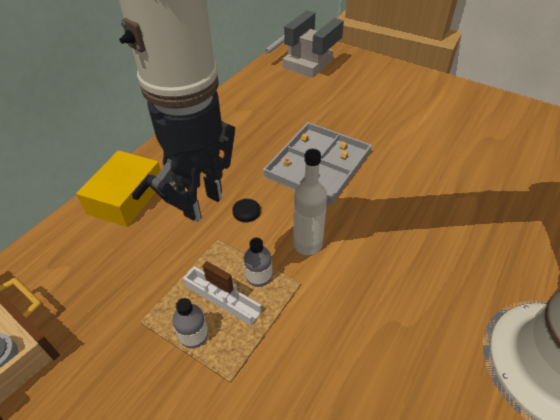

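The shaker stands level and empty on the board at (222,295) between the unmoved bottles. The arm is clear, and the fittings that can be seen past the tall bottle, at about (304,137), (343,146), (344,155) and (286,162), lie in the tray. I'm handing in.

```bash
python3 -c "
from bench import env
print(env.sign_off())"
```

```text
the job is handed in; nothing more can be done
None
```

The job is handed in at about 24 s of the 72 s allowed: the six fittings lie apart in the tray, two in each near bay and one in each far bay, and the empty shaker is released near the board's centre between the unmoved bottles; the sign-off returned no verdict.

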